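Seat the wooden bat on the banding wheel's pins

TASK

The round wooden bat is riding on top of the banding wheel's two bat pins. With your fingertips, turn the bat on its spigot until its two pin holes lie over the pins (the yellow paint dabs on the rim of the wheel head show where the pins stand), then press it down until it sits fully home on the wheel head, and take your hand away. Do not lift the bat, and leave the paints, the mug and the egg cup standing where they are.

Things in the scene. Friction and masses are not known exactly. Their poses are not given: they have to be found in the camera images.
- banding_wheel: potter's banding wheel fixed to the table, locked so that it does not turn: dark iron foot, round grey metal head 210 mm across, its underside 60 mm and flat top 72 mm above the table. Origin on the wheel's axis at table height, z up. x axis: along the line of its two bat pins; a yellow paint dab (12 x 7 mm) on the head's rim beyond each pin shows that line.
- wheel_center (a point): centre of the wheel head's top face. A 21 mm steel spigot with a rubber O-ring stands here, 12 mm high. The two steel bat pins, 8 mm thick with round tops, stand 8 mm above this face, 65 mm either side along x, hidden under the bat until its holes come over them.
- bat_top (a point): centre of the upper face of the wooden bat, a disc 180 mm across, 14 mm thick; turns and sinks with it. This face is 94 mm above the table at the start, 86 mm when seated. x axis: through the two pin holes (12 mm, right through, 65 mm either side); y axis: through the two finger notches. A 23 mm hole at the centre shows the spigot, 2 to 10 mm below the face.
- notch_a (a point): middle of the open finger notch in the bat's rim on its +y side, 81 mm from the bat's centre, at half its thickness. The notch is 40 mm wide along the rim, 18 mm deep (floor 72 mm from the centre), right through; the wheel head lies 15 mm below this point. A fingertip let down into it can push either side wall round with 1 to 2 N; the bat stays where it is left.
- notch_b (a point): the same for the notch opposite, on the bat's -y side.
- bat (a joint): turn of the bat on the wheel head (rad), growing counter-clockwise seen from above; stops at -3.2 and 6.5. At 0 or at 3.14 (both are right) the holes lie over the pins; the start is between 0.45 and 2.69. The holes pass over the round-topped pins when within about 0.03 rad.
- bat_press (a joint): how far the bat is pressed down (m): 0 at the start, 0.0083 fully home on the wheel head; it goes no more than about 0.001 while the holes are off the pins; negative when lifted. The O-ring holds the bat up against its weight: sinking takes about 5 N of push anywhere on its upper face, and it does not tilt.
- paint_damson: bystander: purple paint bottle with a white cap, 39 x 38 x 78 mm, standing loose; origin at the centre of its underside.
- paint_buttercup: bystander: yellow paint bottle with a black cap, 33 x 34 x 69 mm, standing loose; origin at the centre of its underside.
- bisque_mug: bystander: off-white mug, 77 x 104 x 79 mm, standing loose; origin at the centre of its underside.
- egg_cup: bystander: off-white egg cup, 47 x 47 x 49 mm, standing loose; origin at the centre of its underside.

How it is judged:
On the way, in this order (a step that is already met when the one before it is completed fails the run):
1. the bat is turned until its holes lie over the pins (angle between the x axis of bat_top and the x axis of banding_wheel, either way round below 0.06 rad).
2. the bat is pressed down home on the wheel head (value of joint bat_press above 0.0068 m and angle between the x axis of bat_top and the x axis of banding_wheel, either way round below 0.05 rad), for 0.2 s.
At the end, for the whole second after the job is handed in: the bat sits on the wheel head within 1.5 mm of fully home with the pins in its holes (within 0.05 rad) and at rest; the two paints, the mug and the egg cup stand upright within 20 mm of where they began (all of step 2 and velocity of joint bat between -0.05 and 0.05 rad/s and distance of each of paint_damson, paint_buttercup, bisque_mug, egg_cup from where it was at the start of the episode below 0.02 m and angle between each of paint_damson, paint_buttercup, bisque_mug, egg_cup's own z axis and vertical below 0.2 rad); the robot touches nothing.
It fails at once if the bat is lifted 3 mm or more off the height at which it began (value of joint bat_press below -0.003 m).
It fails at once if a paint bottle, the mug or the egg cup is knocked over, carried off or pushed more than 20 mm (not (distance of each of paint_damson, paint_buttercup, bisque_mug, egg_cup from where it was at the start of the episode below 0.02 m and angle between each of paint_damson, paint_buttercup, bisque_mug, egg_cup's own z axis and vertical below 0.2 rad)).
It also fails if it takes over 45 s, if anything falls off the work surface, if the arm or the gripper's body presses on something with over 40 N, if the wrist force passes 120 N, or if a joint passes its speed limit or range.

ROBOT

A 6-joint arm with a two-finger parallel gripper is mounted at the origin on the work surface; the furniture and walls round the work are solid. World frame = base frame: x ahead of the robot, y to its left, z up, the work surface at z = 0. Lengths are in m, angles in rad, forces in N, time in s.
With the tool pointing down it reaches from about 0.375 to 0.9 m from the base axis. Payload 3.1 kg.
Tool frame: the origin (TCP) lies at the very end of the fingers, on their centre line; the grasp point (between the pads) lies 19 mm behind it; z points along the fingers, y is the direction in which the jaws open and shut (so a half turn about z gives the same grasp; the last joint's range is limited). The gripper opens to 85 mm and grips with 20 to 120 N. Pads are 22 mm wide; open, the fingers measure 114 mm over their backs; the gripper's body (76 mm by 85 mm) begins 54 mm behind the grasp point. The pads swing forward as they close: fully open they stand 13 mm farther back than shut.
Start: joints at [-1.522, 0.527, 1.433, -0, 1.181, -0.178], TCP at [0.141, -0.609, 0.231] pointing down, gripper open.
Joint ranges: [-3.08, 3.08], [-0.75, 2.2], [0.22, 2.44], [-1.43, 4.57], [0, 2.65], [-2.85, 2.85]. Speed limits (rad/s): [2.79, 2.79, 3.14, 3.14, 3.14, 3.14].

INTERFACE

Orientations are given as a unit quaternion [x, y, z, w].
In Python, from station import manip gives the robot as it stands.
- The arm moves only by the tool send_rows, never from a script. Its argument "motion" is a list of rows, each an object with "gripper": the finger opening in mm, from 0 to 85.4; "travel": the shift along the tool's x, y, z in mm, a list of three; "rotation": the turn, a rotation vector about the tool's x, y, z in degrees, a list of three. In form: [{"gripper": gripper, "travel": [x, y, z], "rotation": [ax, ay, az]}, ...]. A call has 1 to 12 rows; each row shifts and turns the commanded pose from where the row before left it, along the tool's axes as they then stand; what a row does not reach is not made up. A row lasts 1/12 s, in which the tool goes at most 41.7 mm and 7.16 degrees, less where a joint would pass 70% of its speed; a pose out of reach is approached as far as the arm can. A call is refused whole if a number of a shift passes 41.7 or a number of a turn 7.16, either way. A call with a gripper value outside its range is refused whole. The fingers move at their own pace and stop on an object; "newtons" is the grip in N (left out, the last holds). Time passes only in rows, so rows that do not move let the fingers close. It gives the time, the measured TCP pose, the force and the opening at its end, in the units of the state.
- manip.sense(): the state, without advancing time (a new reading comes with each control period).
- manip.snapshot(name): name is "scene" or "side" or "wrist"; returns the picture (384x512x3 uint8, red, green, blue); there is no depth.
- manip.calibration(name): a dict with "fx", "fy", "cx", "cy" (pixels), "cam_to_world" (4x4, takes a point from camera to world coordinates). Camera axes: x right, y down, z forward; pixel columns grow to the right and rows downward; lengths in m; the calibration is good to about 2 mm. A picture is of the moment at which its call begins: read the wrist's pose just before it. calibration takes no time and is no camera call; for the wrist camera it gives the pose at the moment of the call.
- manip.sign_off(): hands the job in, once; it reports no verdict.
The state is a dict: "t": time; "q": joint angles; "qd": joint speeds; "tau": joint torques, N m; "tcp_pos": TCP position; "tool_rot": TCP orientation; "force": force on the tool from outside, world axes, zero at the start; "ft_torque": the same for the moment, N m; "finger_gap": opening from 0.0 (shut) to 1.0 (fully open).
Only numpy, scipy, OpenCV 4.12 (cv2) and the standard library are available. Lean on these libraries where they do the work, as an engineer would, in place of code of your own. Each camera call takes 0.05 s, during which the arm holds its last target. There are 200 camera calls.

## Working session

There is one attempt and no reset: what is moved stays moved. The work goes in short steps, Python scripts to look and compute and a tool call to move; the robot and the scene stay as the last step left them, time stands still between calls to the robot, and variables do not carry over. Pictures are saved under pics/ and viewed, about 8 in all and at most 12, crops included, and the job is handed in when it is done.

Besides the shell and the picture viewer there is one more tool, called as name(argument=value, ...) on one line, values as JSON. send_rows: Moves the arm, as the interface text tells. Its arguments: {"type":"object","properties":{"motion":{"type":"array","items":{"type":"object","properties":{"gripper":{"type":"number"},"travel":{"type":"array","items":{"type":"number"}},"rotation":{"type":"array","items":{"type":"number"}}}}},"newtons":{"type":"number"}},"required":["motion"]}

```bash
mkdir -p pics
python3 - <<'E'
from station import manip
import cv2, numpy as np
s=manip.sense(); print(s)
a=manip.snapshot("scene"); b=manip.snapshot("side"); w=manip.snapshot("wrist")
for n,i in(("scene",a),("side",b),("wrist",w)): cv2.imwrite(f"pics/{n}0.png",i[:,:,::-1])
for n in("scene","side","wrist"): 
  c=manip.calibration(n); print(n,c["fx"],c["cx"],c["cy"],np.round(c["cam_to_world"],3).tolist())
cv2.imwrite("pics/m0.png",cv2.resize(np.vstack([np.hstack([a,b]),np.hstack([w,w*0])])[:,:,::-1],(800,600)))
E
```

```text
{'t': 0.0, 'q': array([-1.52150137e+00,  5.28450195e-01,  1.43390995e+00, -1.62808281e-05,
        1.18138995e+00, -1.78485911e-01]), 'qd': array([ 0.00063067,  0.00211515, -0.00032757, -0.00117426, -0.00166795,
       -0.00098186]), 'tau': array([-8.87959095e-05, -4.42352629e+01, -1.78026223e+01, -3.99508299e-04,
        8.49931355e-03,  1.63200781e-05]), 'tcp_pos': array([ 0.1411321 , -0.60812038,  0.230341  ]), 'tool_rot': array([ 9.93520562e-01,  1.13647392e-01,  6.21199769e-05, -1.07695511e-03]), 'force': array([ 0.1030665 ,  0.63219552, -0.11515973]), 'ft_torque': array([0.01121887, 0.01054842, 0.05541952]), 'finger_gap': 1.0013451103364768}
scene 407.8435470644196 258.8459190407341 189.93457247098715 [[-0.745, -0.481, 0.462, -0.071], [-0.667, 0.537, -0.516, 0.581], [0.0, -0.693, -0.721, 0.899], [0.0, 0.0, 0.0, 1.0]]
side 431.2158464270911 256.80156578354877 193.51772833713184 [[-0.953, -0.143, 0.266, 0.107], [-0.301, 0.392, -0.869, 1.096], [0.02, -0.909, -0.417, 0.625], [0.0, 0.0, 0.0, 1.0]]
wrist 345.9798216497364 253.11675641854808 191.07143932859054 [[0.226, -0.927, -0.299, 0.218], [-0.974, -0.216, -0.067, -0.591], [-0.002, 0.307, -0.952, 0.373], [0.0, 0.0, 0.0, 1.0]]
```

View pics/m0.png

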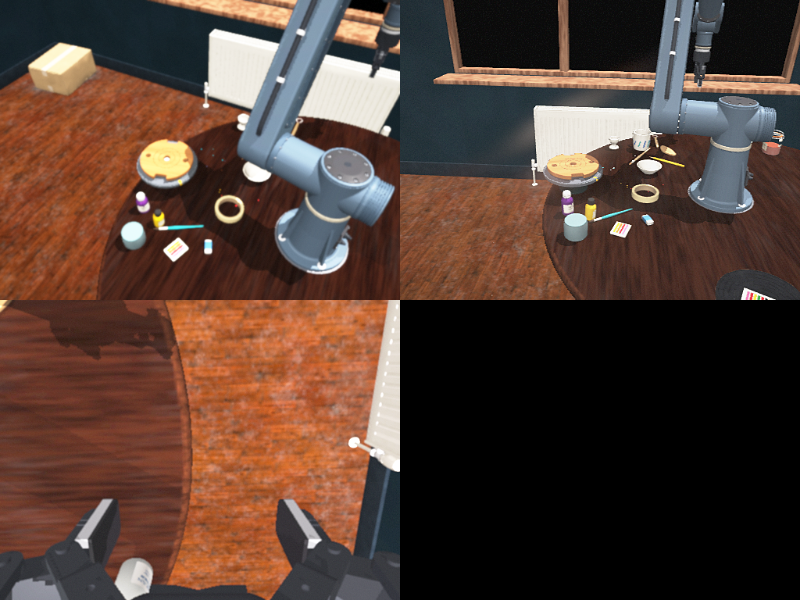

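The wheel and bat are at about (167,160) in the scene tile, with the bottles and mug well in front of them. Next I'll zoom in and localise.

```bash
cat > h.py <<'E'
import numpy as np, cv2
from station import manip
def ray(c,u,v,z):
    T=np.array(c["cam_to_world"]); d=T[:3,:3]@np.array([(u-c["cx"])/c["fx"],(v-c["cy"])/c["fy"],1]); o=T[:3,3]
    return o+d*(z-o[2])/d[2]
def rectify(img,c,x0,y0,half,z,n=600):
    # top view of plane z: image right = +x, image up = +y
    T=np.linalg.inv(np.array(c["cam_to_world"]))
    g=np.linspace(-half,half,n); X,Y=np.meshgrid(x0+g,y0-g)
    P=np.stack([X,Y,0*X+z],-1)@T[:3,:3].T+T[:3,3]
    return cv2.remap(img,(c["fx"]*P[...,0]/P[...,2]+c["cx"]).astype(np.float32),(c["fy"]*P[...,1]/P[...,2]+c["cy"]).astype(np.float32),cv2.INTER_CUBIC)
E
python3 - <<'E'
from h import *
c=manip.calibration("scene"); p=ray(c,214,203,.094); print(p)
i=cv2.imread("pics/scene0.png")
d=manip.calibration("side");print(ray(d,573*1.28-512,166*1.28,.094))
cv2.imwrite("pics/z1.png",np.hstack([rectify(i,c,p[0],p[1],.14,.094,400),rectify(cv2.imread("pics/side0.png"),d,p[0],p[1],.14,.094,400)]))
E
```

```text
[0.50199537 0.12023231 0.094     ]
[0.49847786 0.13649469 0.094     ]
```

View pics/z1.png

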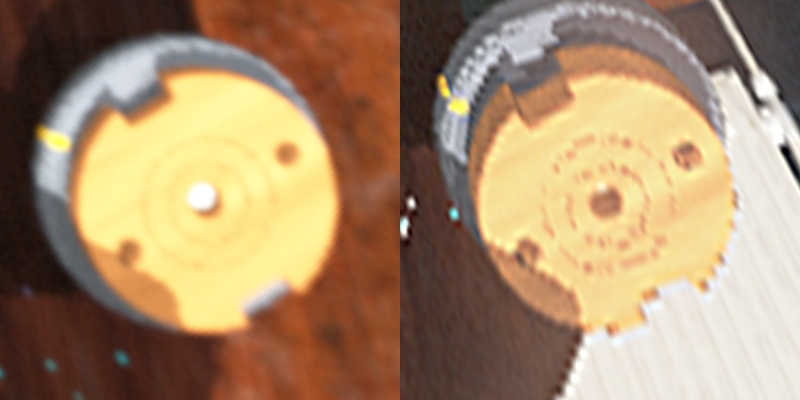

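The bat is centred at about (0.506, 0.120) with its hole line at about +32°. The near dab is at about 164°, so the wheel x axis is at about -16° and the bat needs about -48°. I'll go above it, then look with the wrist camera.

send_rows(motion=[{"gripper":0,"travel":[34.3,-22.7,-1.7],"rotation":[0,0,0]},{"gripper":0,"travel":[34.3,-22.7,-1.7],"rotation":[0,0,0]},{"gripper":0,"travel":[34.3,-22.7,-1.7],"rotation":[0,0,0]},{"gripper":0,"travel":[34.3,-22.7,-1.7],"rotation":[0,0,0]},{"gripper":0,"travel":[34.3,-22.7,-1.7],"rotation":[0,0,0]},{"gripper":0,"travel":[34.3,-22.7,-1.7],"rotation":[0,0,0]},{"gripper":0,"travel":[34.3,-22.7,-1.7],"rotation":[0,0,0]},{"gripper":0,"travel":[34.3,-22.7,-1.7],"rotation":[0,0,0]},{"gripper":0,"travel":[34.3,-22.7,-1.7],"rotation":[0,0,0]},{"gripper":0,"travel":[34.3,-22.7,-1.7],"rotation":[0,0,0]},{"gripper":0,"travel":[34.3,-22.7,-1.7],"rotation":[0,0,0]},{"gripper":0,"travel":[34.3,-22.7,-1.7],"rotation":[0,0,0]}])

```text
t: 1.15
tcp_pos: [0.4815, -0.2487, 0.2517]
tool_rot: [0.994, 0.114, -0.0, -0.0]
force: [0.0, -0.5, 0.6]
finger_gap: -0.001
```

send_rows(motion=[{"gripper":0,"travel":[12.2,-31.7,0],"rotation":[0,0,0]},{"gripper":0,"travel":[12.2,-31.7,0],"rotation":[0,0,0]},{"gripper":0,"travel":[12.2,-31.7,0],"rotation":[0,0,0]},{"gripper":0,"travel":[12.2,-31.7,0],"rotation":[0,0,0]},{"gripper":0,"travel":[12.2,-31.7,0],"rotation":[0,0,0]},{"gripper":0,"travel":[12.2,-31.7,0],"rotation":[0,0,0]},{"gripper":0,"travel":[12.2,-31.7,0],"rotation":[0,0,0]},{"gripper":0,"travel":[12.2,-31.7,0],"rotation":[0,0,0]},{"gripper":0,"travel":[12.2,-31.7,0],"rotation":[0,0,0]},{"gripper":0,"travel":[12.2,-31.7,0],"rotation":[0,0,0]}])

```text
t: 1.98
tcp_pos: [0.5276, 0.0876, 0.2516]
tool_rot: [0.994, 0.114, -0.0, -0.0]
force: [1.3, -1.1, -0.8]
finger_gap: -0.0
```

send_rows(motion=[{"gripper":0,"travel":[0,0,0],"rotation":[0,0,-6.8]},{"gripper":0,"travel":[0,0,0],"rotation":[0,0,-6.8]},{"gripper":0,"travel":[0,0,0],"rotation":[0,0,-6.8]},{"gripper":0,"travel":[0,0,0],"rotation":[0,0,-6.8]},{"gripper":0,"travel":[0,0,0],"rotation":[0,0,-6.8]},{"gripper":0,"travel":[0,0,0],"rotation":[0,0,-6.8]},{"gripper":0,"travel":[0,0,0],"rotation":[0,0,-6.8]},{"gripper":0,"travel":[0,0,0],"rotation":[0,0,-6.8]}])

```text
t: 2.65
tcp_pos: [0.5276, 0.0859, 0.2514]
tool_rot: [0.83, 0.558, -0.0, -0.0]
force: [0.5, 0.0, -0.1]
finger_gap: 0.001
```

send_rows(motion=[{"gripper":0,"travel":[0,0,0],"rotation":[0,0,-6.8]},{"gripper":0,"travel":[0,0,0],"rotation":[0,0,-6.8]},{"gripper":0,"travel":[0,0,0],"rotation":[0,0,-6.8]},{"gripper":0,"travel":[0,0,0],"rotation":[0,0,-6.8]},{"gripper":0,"travel":[0,0,0],"rotation":[0,0,-6.8]},{"gripper":0,"travel":[0,0,0],"rotation":[0,0,-6.8]},{"gripper":0,"travel":[0,0,0],"rotation":[0,0,-6.8]},{"gripper":0,"travel":[0,0,0],"rotation":[0,0,-6.8]},{"gripper":0,"travel":[0,0,0],"rotation":[0,0,0]},{"gripper":0,"travel":[0,0,0],"rotation":[0,0,0]}])

```text
t: 3.48
tcp_pos: [0.5277, 0.0859, 0.2515]
tool_rot: [0.487, 0.873, -0.0, -0.0]
force: [0.6, 0.6, -0.3]
finger_gap: 0.001
```

Run:
```python
from h import *
from scipy.spatial.transform import Rotation as R
s=manip.sense(); c=manip.calibration("wrist"); a=manip.snapshot("wrist")[:,:,::-1].copy()
cv2.imwrite("pics/w1.png",a); np.save("w1.npy",c["cam_to_world"])
print(s["t"],s["tcp_pos"],R.from_quat(s["tool_rot"]).as_matrix()[:,0],s["force"],s["finger_gap"],s["q"])
cv2.imwrite("pics/r1.png",np.hstack([rectify(a,c,.506,.12,.12,z,400) for z in(.094,.072)]))
```

```text
3.4833 [0.52769399 0.08585521 0.25151175] [-5.25142084e-01  8.51014512e-01  3.03359481e-04] [ 0.63915479  0.55602494 -0.25240608] 0.001313642166543217 [-4.78602482e-02  3.81344103e-01  1.63494906e+00  1.05398247e-05
  1.12582228e+00 -6.00746943e-01]
```

View pics/r1.png

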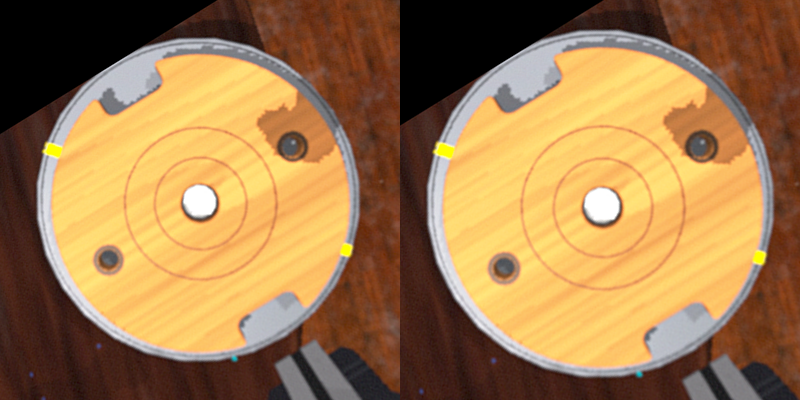

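The wrist view gives holes at (292,146) and (108,259) on the face plane, and dabs at (45,151) and (359,258) on the head plane. I'll refine these with centroids.

```bash
cat >> h.py <<'E'
def measure(a,c,zt,z0=.072,ctr=(.5065,.118)):
    n=1200;h=.12;s=2*h/(n-1); w=lambda p:np.array([ctr[0]-h+p[0]*s,ctr[1]+h-p[1]*s])
    hsv=cv2.cvtColor(rectify(a,c,*ctr,h,z0,n),cv2.COLOR_BGR2HSV)
    m=cv2.inRange(hsv,(25,200,150),(33,255,255))
    N,_,st,ce=cv2.connectedComponentsWithStats(m); D=[w(ce[i]) for i in range(1,N) if st[i,4]>800 and .088<np.hypot(*(w(ce[i])-ctr))<.112]
    top=rectify(a,c,*ctr,h,zt,n); g=cv2.GaussianBlur(cv2.cvtColor(top,cv2.COLOR_BGR2GRAY),(9,9),0)
    H=cv2.HoughCircles(g,cv2.HOUGH_GRADIENT,1,100,param1=80,param2=18,minRadius=25,maxRadius=36)
    Q=[w(k) for k in (H[0] if H is not None else []) if .058<np.hypot(*(w(k)-ctr))<.072]
    for nme,L in(("dabs",D),("holes",Q)):
        print(nme,np.round(L,4).tolist())
        if len(L)==2: d=L[1]-L[0]; print("  mid",(L[0]+L[1])/2,"sep",np.hypot(*d),"deg",np.degrees(np.arctan2(d[1],d[0]))%180)
E
python3 - <<'E'
from h import *
c=manip.calibration("wrist"); measure(cv2.imread("pics/w1.png"),c,.094)
E
```

```text
dabs [[0.4132, 0.1495], [0.6018, 0.0853]]
  mid [0.50748952 0.11741145] sep 0.19920609824066018 deg 161.1849939963557
holes [[0.4512999951839447, 0.08380000293254852]]
```

send_rows(motion=[{"gripper":0,"travel":[31,0,0],"rotation":[0,0,0]},{"gripper":0,"travel":[31,0,0],"rotation":[0,0,0]},{"gripper":0,"travel":[31,0,0],"rotation":[0,0,0]},{"gripper":0,"travel":[31,0,0],"rotation":[0,0,0]},{"gripper":0,"travel":[0,0,35],"rotation":[0,0,0]},{"gripper":0,"travel":[0,0,35],"rotation":[0,0,0]},{"gripper":0,"travel":[0,0,35],"rotation":[0,0,0]},{"gripper":0,"travel":[0,0,33],"rotation":[0,0,0]},{"gripper":0,"travel":[0,0,0],"rotation":[0,0,0]}])

```text
t: 4.28
tcp_pos: [0.4582, 0.1904, 0.1085]
tool_rot: [0.487, 0.874, -0.004, -0.005]
force: [-0.2, -0.5, -0.5]
finger_gap: 0.003
```

Run:
```python
from h import *
s=manip.sense(); print(s["t"],s["tcp_pos"],s["force"])
a=manip.snapshot("wrist");b=manip.snapshot("scene")[130:290,120:333]
cv2.imwrite("pics/w2.png",np.hstack([cv2.resize(a,(400,300)),cv2.resize(b,(400,300))])[:,:,::-1])
```

```text
4.2833 [0.45816119 0.19044275 0.10850979] [-0.19247278 -0.4902101  -0.53796618]
```

View pics/w2.png

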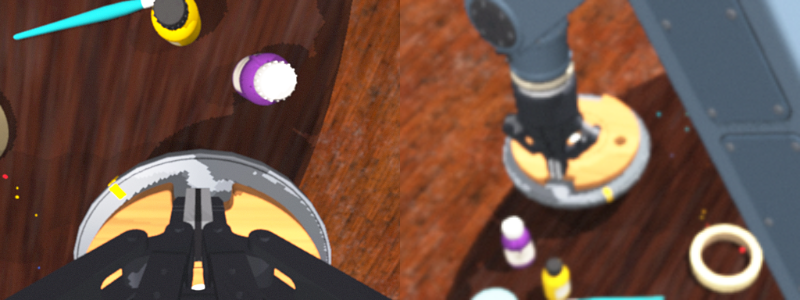

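The fingertips hang over the notch with clear room. I'll let them settle.

send_rows(motion=[{"gripper":0,"travel":[0,0,0],"rotation":[0,0,0]},{"gripper":0,"travel":[0,0,0],"rotation":[0,0,0]},{"gripper":0,"travel":[0,0,0],"rotation":[0,0,0]}])

```text
t: 4.63
tcp_pos: [0.464, 0.1914, 0.1158]
tool_rot: [0.486, 0.874, 0.001, 0.002]
force: [-0.3, 1.2, -0.7]
finger_gap: -0.0
```

send_rows(motion=[{"gripper":0,"travel":[0,0,9],"rotation":[0,0,0]},{"gripper":0,"travel":[0,0,9],"rotation":[0,0,0]},{"gripper":0,"travel":[0,0,8],"rotation":[0,0,0]},{"gripper":0,"travel":[0,0,8],"rotation":[0,0,0]},{"gripper":0,"travel":[0,0,0],"rotation":[0,0,0]},{"gripper":0,"travel":[0,0,0],"rotation":[0,0,0]},{"gripper":0,"travel":[0,0,0],"rotation":[0,0,0]}])

```text
t: 5.22
tcp_pos: [0.4624, 0.1912, 0.0794]
tool_rot: [0.486, 0.874, -0.0, -0.0]
force: [0.2, 0.6, -1.2]
finger_gap: 0.001
```

send_rows(motion=[{"gripper":0,"travel":[-0.1,3.74,0],"rotation":[0,0,2.5]},{"gripper":0,"travel":[-0.1,3.74,0],"rotation":[0,0,2.5]},{"gripper":0,"travel":[-0.1,3.74,0],"rotation":[0,0,2.5]},{"gripper":0,"travel":[-0.1,3.74,0],"rotation":[0,0,2.5]},{"gripper":0,"travel":[-0.1,3.74,0],"rotation":[0,0,2.5]},{"gripper":0,"travel":[-0.1,3.74,0],"rotation":[0,0,2.5]},{"gripper":0,"travel":[-0.1,3.74,0],"rotation":[0,0,2.5]},{"gripper":0,"travel":[-0.1,3.74,0],"rotation":[0,0,2.5]},{"gripper":0,"travel":[-0.1,3.74,0],"rotation":[0,0,2.5]},{"gripper":0,"travel":[-0.1,3.74,0],"rotation":[0,0,2.5]}])

```text
t: 6.05
tcp_pos: [0.497, 0.2031, 0.0798]
tool_rot: [0.664, 0.747, -0.001, -0.0]
force: [-0.7, -0.7, -0.1]
finger_gap: -0.002
```

send_rows(motion=[{"gripper":0,"travel":[-0.1,3.74,0],"rotation":[0,0,2.5]},{"gripper":0,"travel":[-0.1,3.74,0],"rotation":[0,0,2.5]},{"gripper":0,"travel":[-0.1,3.74,0],"rotation":[0,0,2.5]},{"gripper":0,"travel":[-0.1,3.74,0],"rotation":[0,0,2.5]},{"gripper":0,"travel":[-0.1,3.74,0],"rotation":[0,0,2.5]},{"gripper":0,"travel":[-0.1,3.74,0],"rotation":[0,0,2.5]},{"gripper":0,"travel":[-0.1,3.74,0],"rotation":[0,0,2.5]},{"gripper":0,"travel":[-0.1,3.74,0],"rotation":[0,0,2.5]},{"gripper":0,"travel":[0,0,0],"rotation":[0,0,0]},{"gripper":0,"travel":[0,0,0],"rotation":[0,0,0]},{"gripper":0,"travel":[0,0,0],"rotation":[0,0,0]},{"gripper":0,"travel":[0,0,0],"rotation":[0,0,0]}])

```text
t: 7.05
tcp_pos: [0.5273, 0.2016, 0.0799]
tool_rot: [0.783, 0.622, 0.0, 0.0]
force: [0.2, 0.2, 0.2]
finger_gap: 0.001
```

Run:
```python
from h import *
s=manip.sense(); p=s["tcp_pos"]; print(s["t"],p,s["force"],np.degrees(np.arctan2(p[1]-.118,p[0]-.507)),np.hypot(p[1]-.118,p[0]-.507))
L=[]
for n in("scene","side"):
  c=manip.calibration(n); L.append(rectify(manip.snapshot(n),c,.507,.118,.12,.094,400))
cv2.imwrite("pics/r3.png",np.hstack(L)[:,:,::-1])
```

```text
7.05 [0.52727526 0.20164877 0.07988229] [0.15416893 0.23416395 0.16627082] 76.37509334373603 0.08607092251308561
```

View pics/r3.png

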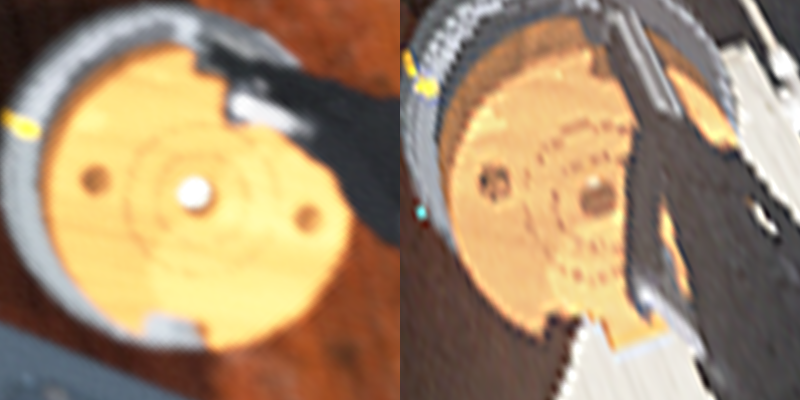

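The scene view shows the holes at (94,179) and (308,217), which puts the bat at -10.1°. It needs about 8.5° more.

send_rows(motion=[{"gripper":0,"travel":[-0.06,2.1,0],"rotation":[0,0,1.4]},{"gripper":0,"travel":[-0.06,2.1,0],"rotation":[0,0,1.4]},{"gripper":0,"travel":[-0.06,2.1,0],"rotation":[0,0,1.4]},{"gripper":0,"travel":[-0.06,2.1,0],"rotation":[0,0,1.4]},{"gripper":0,"travel":[-0.06,2.1,0],"rotation":[0,0,1.4]},{"gripper":0,"travel":[-0.06,2.1,0],"rotation":[0,0,1.4]},{"gripper":0,"travel":[0,0,0],"rotation":[0,0,0]},{"gripper":0,"travel":[0,0,0],"rotation":[0,0,0]},{"gripper":0,"travel":[0,0,0],"rotation":[0,0,0]}])

```text
t: 7.9
tcp_pos: [0.5396, 0.1975, 0.0797]
tool_rot: [0.827, 0.562, 0.0, 0.0]
force: [0.5, 0.5, 0.2]
finger_gap: 0.004
```

send_rows(motion=[{"gripper":0,"travel":[0,-2.5,0],"rotation":[0,0,0]},{"gripper":0,"travel":[0,0,0],"rotation":[0,0,0]},{"gripper":0,"travel":[0,0,-15],"rotation":[0,0,0]},{"gripper":0,"travel":[0,0,-30],"rotation":[0,0,0]},{"gripper":0,"travel":[0,0,-40],"rotation":[0,0,0]},{"gripper":0,"travel":[-40,0,-40],"rotation":[0,0,0]},{"gripper":0,"travel":[-40,0,-40],"rotation":[0,0,0]},{"gripper":0,"travel":[-40,0,0],"rotation":[0,0,0]},{"gripper":0,"travel":[0,0,0],"rotation":[0,0,0]},{"gripper":0,"travel":[0,0,0],"rotation":[0,0,0]},{"gripper":0,"travel":[0,0,0],"rotation":[0,0,0]},{"gripper":0,"travel":[0,0,0],"rotation":[0,0,0]}])

```text
t: 8.9
tcp_pos: [0.5007, 0.1072, 0.2232]
tool_rot: [0.827, 0.563, -0.0, -0.0]
force: [0.5, -0.1, 0.2]
finger_gap: 0.004
```

Run:
```python
from h import *
s=manip.sense(); c=manip.calibration("wrist"); a=manip.snapshot("wrist")[:,:,::-1].copy(); print(s["t"],s["tcp_pos"],s["tool_rot"])
cv2.imwrite("pics/w4.png",a); measure(a,c,.094)
cv2.imwrite("pics/r4.png",rectify(a,c,.507,.118,.12,.094,600))
```

```text
8.9 [0.50065074 0.10721526 0.22316586] [ 8.26629582e-01  5.62746320e-01 -1.34095204e-04 -3.11198325e-04]
dabs [[0.4117, 0.1501], [0.6008, 0.0858]]
  mid [0.50624524 0.11791133] sep 0.19979372994026223 deg 161.2224157910703
holes [[0.5667999982833862, 0.09839999675750732]]
```

View pics/r4.png

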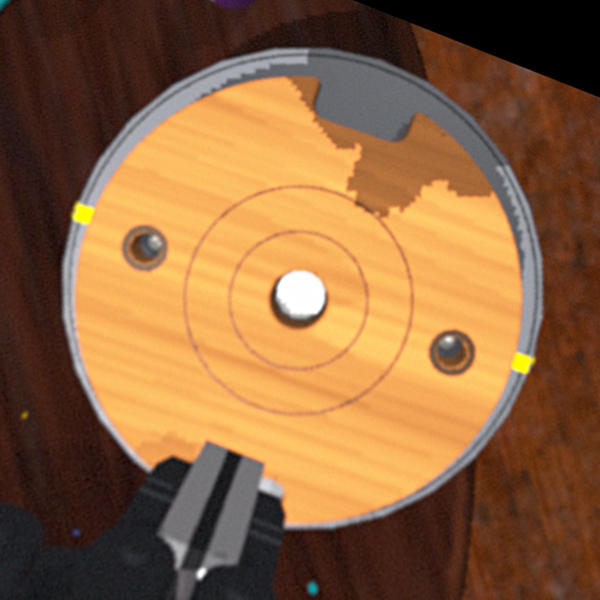

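The pins show inside both holes. The hole line from (145,248) to (452,352) is at -18.7°, against -18.8° for the dabs, so they are aligned. Now I'll press at r≈45 mm.

send_rows(motion=[{"gripper":0,"travel":[28,1,0],"rotation":[0,0,0]},{"gripper":0,"travel":[29,1,0],"rotation":[0,0,0]},{"gripper":0,"travel":[0,0,35],"rotation":[0,0,0]},{"gripper":0,"travel":[0,0,35],"rotation":[0,0,0]},{"gripper":0,"travel":[0,0,30],"rotation":[0,0,0]},{"gripper":0,"travel":[0,0,18],"rotation":[0,0,0]},{"gripper":0,"travel":[0,0,5],"rotation":[0,0,0]},{"gripper":0,"travel":[0,0,0],"rotation":[0,0,0]},{"gripper":0,"travel":[0,0,0],"rotation":[0,0,0]},{"gripper":0,"travel":[0,0,0],"rotation":[0,0,0]},{"gripper":0,"travel":[0,0,0],"rotation":[0,0,0]}])

```text
t: 9.87
tcp_pos: [0.5246, 0.159, 0.1021]
tool_rot: [0.827, 0.563, 0.001, 0.001]
force: [1.0, -0.1, 0.7]
finger_gap: -0.001
```

send_rows(motion=[{"gripper":0,"travel":[0,0,1.5],"rotation":[0,0,0]},{"gripper":0,"travel":[0,0,1.5],"rotation":[0,0,0]},{"gripper":0,"travel":[0,0,1.5],"rotation":[0,0,0]},{"gripper":0,"travel":[0,0,1.5],"rotation":[0,0,0]},{"gripper":0,"travel":[0,0,1.5],"rotation":[0,0,0]},{"gripper":0,"travel":[0,0,0],"rotation":[0,0,0]},{"gripper":0,"travel":[0,0,0],"rotation":[0,0,0]}])

```text
t: 10.45
tcp_pos: [0.5234, 0.1587, 0.0931]
tool_rot: [0.827, 0.562, 0.0, 0.0]
force: [0.3, -0.3, 1.3]
finger_gap: 0.0
```

Just touching. I'll continue in small steps.

send_rows(motion=[{"gripper":0,"travel":[0,0,1],"rotation":[0,0,0]},{"gripper":0,"travel":[0,0,1],"rotation":[0,0,0]},{"gripper":0,"travel":[0,0,1],"rotation":[0,0,0]},{"gripper":0,"travel":[0,0,1],"rotation":[0,0,0]},{"gripper":0,"travel":[0,0,1],"rotation":[0,0,0]},{"gripper":0,"travel":[0,0,0],"rotation":[0,0,0]},{"gripper":0,"travel":[0,0,0],"rotation":[0,0,0]}])

```text
t: 11.03
tcp_pos: [0.5234, 0.1587, 0.088]
tool_rot: [0.827, 0.562, 0.0, 0.0]
force: [-0.7, -1.3, 2.8]
finger_gap: 0.002
```

send_rows(motion=[{"gripper":0,"travel":[0,0,0.8],"rotation":[0,0,0]},{"gripper":0,"travel":[0,0,0.8],"rotation":[0,0,0]},{"gripper":0,"travel":[0,0,0.6],"rotation":[0,0,0]},{"gripper":0,"travel":[0,0,0.5],"rotation":[0,0,0]},{"gripper":0,"travel":[0,0,0],"rotation":[0,0,0]},{"gripper":0,"travel":[0,0,0],"rotation":[0,0,0]},{"gripper":0,"travel":[0,0,0],"rotation":[0,0,0]}])

```text
t: 11.62
tcp_pos: [0.5235, 0.1587, 0.0861]
tool_rot: [0.827, 0.562, 0.0, 0.0]
force: [-0.7, -1.3, 7.5]
finger_gap: -0.002
```

send_rows(motion=[{"gripper":0,"travel":[0,0,0.7],"rotation":[0,0,0]},{"gripper":0,"travel":[0,0,0.7],"rotation":[0,0,0]},{"gripper":0,"travel":[0,0,0],"rotation":[0,0,0]},{"gripper":0,"travel":[0,0,0],"rotation":[0,0,0]},{"gripper":0,"travel":[0,0,0],"rotation":[0,0,0]},{"gripper":0,"travel":[0,0,0],"rotation":[0,0,0]}])

```text
t: 12.12
tcp_pos: [0.5237, 0.1586, 0.086]
tool_rot: [0.827, 0.563, 0.001, 0.001]
force: [-3.5, -2.8, 16.6]
finger_gap: 0.003
```

The fingertips are against a hard stop at z=0.086, with force rising to 16.6 N, so the bat is home. Now I'll retreat and check.

send_rows(motion=[{"gripper":0,"travel":[0,0,-3],"rotation":[0,0,0]},{"gripper":0,"travel":[0,0,-10],"rotation":[0,0,0]},{"gripper":0,"travel":[0,0,-30],"rotation":[0,0,0]},{"gripper":0,"travel":[0,0,-40],"rotation":[0,0,0]},{"gripper":0,"travel":[-30,0,-40],"rotation":[0,0,0]},{"gripper":0,"travel":[-30,0,-30],"rotation":[0,0,0]},{"gripper":0,"travel":[0,0,0],"rotation":[0,0,0]},{"gripper":0,"travel":[0,0,0],"rotation":[0,0,0]},{"gripper":0,"travel":[0,0,0],"rotation":[0,0,0]},{"gripper":0,"travel":[0,0,0],"rotation":[0,0,0]},{"gripper":0,"travel":[0,0,0],"rotation":[0,0,0]}])

```text
t: 13.03
tcp_pos: [0.5026, 0.1088, 0.2283]
tool_rot: [0.827, 0.563, -0.001, -0.001]
force: [-0.6, -0.6, -0.0]
finger_gap: 0.001
```

Run:
```python
from h import *
s=manip.sense(); c=manip.calibration("wrist"); a=manip.snapshot("wrist")[:,:,::-1].copy(); print(s["t"],s["tcp_pos"],s["force"])
measure(a,c,.086)
b=manip.snapshot("scene")[:,:,::-1]
cv2.imwrite("pics/r5.png",np.hstack([rectify(a,c,.507,.118,.12,.086,400),cv2.resize(b[100:350,100:350],(400,400))]))
```

```text
13.0333 [0.50259294 0.10876325 0.22826441] [-0.57169099 -0.55769487 -0.0135005 ]
dabs [[0.4132, 0.1496], [0.5994, 0.0863]]
  mid [0.50629591 0.11793604] sep 0.19671469481224296 deg 161.22458996557407
holes [[0.44519999623298645, 0.1395999938249588]]
```

View pics/r5.png

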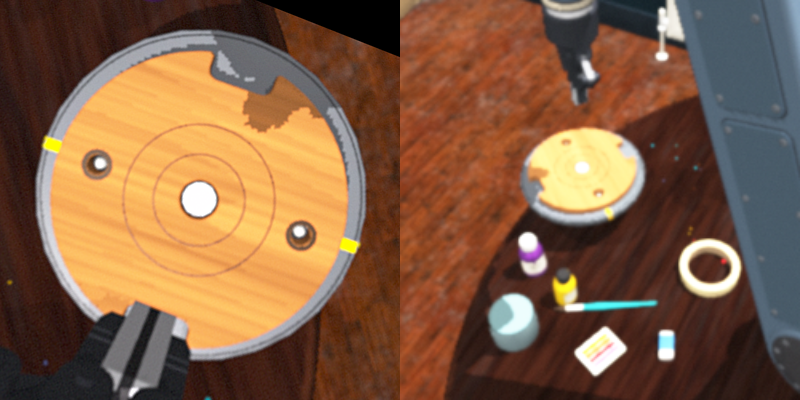

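The bat is home with the spigot near flush and pins in both holes at (97,164) and (301,235). The bottles stand untouched and the hand is clear, so I'll hand in.

```bash
python3 -c "
from station import manip
print(manip.sign_off())"
```

```text
the job is handed in; nothing more can be done
None
```

The bat is turned onto its pins and pressed home, and I handed the job in at about 13 s; the hand-in reports no verdict.

- **Turning:** I lowered the closed fingertips into notch_a and pushed the bat about 50° clockwise. The wrist camera then put the hole line at -18.7°, against -18.8° for the dab line, with the pins visible in both holes.
- **Pressing:** I pressed on the bat's upper face until it stopped hard with the fingertips at z = 0.086 m. The force there rose to 16.6 N. I then withdrew to z = 0.228 m.
- **Last look:** The final pictures show the pins in both holes and the spigot nearly flush. Both paint bottles stand where they were, and the hand is clear of everything.

**Checks that fell short:**
- My automatic hole finder caught only one of the two holes each time, so I read the hole angles by eye from the rectified pictures.
- The last picture did not show the mug or the egg cup clearly enough to confirm them. The arm did not work near them.

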